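# Line up the seed measures by size

## Robot

A 6-joint arm with a two-finger parallel gripper is mounted at the origin on the work surface. World frame = base frame: x ahead of the robot, y to its left, z up, the work surface at z = 0. Lengths are in m, angles in rad, forces in N, time in s.
With the tool pointing down it reaches from about 0.275 to 0.875 m from the base axis. Payload 12.5 kg.
Tool frame: the origin (TCP) lies on the centre line of the jaws, within the pads' length; the fingertips stand r.finger_overhang ahead of it and the grasp point (between the pads) lies 3 mm ahead of it (r.finger_overhang is the distance from the TCP to the fingertips, in m); z points along the fingers, y is the line along which they close (so a half turn about z gives the same grasp; the last joint's range is limited). The gripper opens to 85 mm and grips with 20 to 120 N. Pads are 22 mm wide; open, the fingers measure 114 mm over their backs; the gripper's body (76 mm by 85 mm) begins 54 mm behind the grasp point. The pads swing forward as they close: fully open they stand 13 mm farther back than shut.
Start: joints at [-1.24, 0.351, 1.652, -0, 1.139, -0.085], TCP at [0.222, -0.503, 0.253] pointing down, gripper open.
Joint ranges: [-2.75, 2.75], [-0.79, 2.1], [0.01, 2.65], [-1.57, 4.71], [0.07, 3.14], [-2.87, 2.87]. Speed limits (rad/s): [2.22, 2.22, 2.79, 3.14, 3.14, 3.14].

## Interface

Orientations are given as a unit quaternion [x, y, z, w].
In Python, from cell import r, optics gives the robot as it stands. The module is installed in compiled form; this text tells all that it offers. Calls block until the motion is done:
- r.move_to(position, orientation): joint-space move of the TCP to a pose.
- r.move_linear(position, rot=None, vel=0.15): straight line of the TCP; rot=None keeps the orientation; vel is the mean speed in m/s.
- r.set_joints(angles): joint-space move.
- r.set_gripper(opening, squeeze=None): opening from 0.0 (shut) to 1.0 (fully open); squeeze is the grip in N (None keeps the last); returns when the fingers have stopped.
- r.sleep(seconds).
- r.inverse_kinematics(position, orientation): joint angles nearest the present ones, or None.
- optics.get_image(name): name is "scene" or "top" or "wrist"; returns a dict with "pixels" (420x560x3 uint8, red, green, blue), "depth" (420x560 float32, m along the optical axis (not along the pixel's ray), 0 where there is no reading), "fx", "fy", "cx", "cy" (pixels), "camera_from_world" (4x4, takes a point from world to camera coordinates); the wrist camera has in their place "mount" (4x4, takes a point from camera to tool coordinates, whose origin is the TCP and whose axes are the flange's). Camera axes: x right, y down, z forward; pixel columns grow to the right and rows downward; lengths in m; the calibration is good to about 2 mm. A picture is of the moment at which its call begins: read the wrist's pose just before it.
A pose or a line that the arm cannot do raises r.PlanningError and nothing moves.
- r.hand_in(): hands the job in; it is judged then, once.
Readings, each from a call of its own:
- r.current_t(): time.
- r.current_q(): joint angles.
- r.current_qvel(): joint speeds.
- r.current_effort(): joint torques, N m.
- r.current_tool_pos(): TCP position.
- r.current_ee_rot(): TCP orientation.
- r.current_contact_force(): force on the tool from outside, world axes, zero at the start.
- r.current_torque(): the same for the moment, N m.
- r.current_opening(): opening from 0.0 (shut) to 1.0 (fully open).
- r.current_finger_force(): force on a finger pad.
Only numpy, scipy, OpenCV 4.12 (cv2) and the standard library are available. Lean on these libraries where they do the work, as an engineer would, in place of code of your own. Each camera call takes 0.05 s, during which the arm holds its last target. There are 200 camera calls.

## Task

Stand the four steel tumblers we measure birdseed with on the cork pads of the wooden board, one to a pad, upright and centred, in order of size: the largest on the pad nearest the green seed bin, and each next one smaller, down to the smallest at the far end. Leave the bin and the mug where they are.

Things in the scene. Friction and masses are not known exactly. Their poses are not given: they have to be found in the camera images.
- tumbler_small: the smallest of four plain stainless steel tumblers used as seed measures: a straight-sided open cup, 38 mm outside diameter, 40 mm tall, wall 2.5 mm, about 45 g, standing loose on the ledge on the robot's side of the board, its centre at least 75 mm from the board's edge and 90 mm from the next tumbler's centre. Origin: centre of its underside; z up along its axis.
- tumbler_second: the second smallest of four plain stainless steel tumblers used as seed measures: a straight-sided open cup, 46 mm outside diameter, 54 mm tall, wall 2.5 mm, about 65 g, standing loose on the ledge on the robot's side of the board, its centre at least 75 mm from the board's edge and 90 mm from the next tumbler's centre. Origin: centre of its underside; z up along its axis.
- tumbler_third: the second largest of four plain stainless steel tumblers used as seed measures: a straight-sided open cup, 54 mm outside diameter, 68 mm tall, wall 2.5 mm, about 90 g, standing loose on the ledge on the robot's side of the board, its centre at least 75 mm from the board's edge and 90 mm from the next tumbler's centre. Origin: centre of its underside; z up along its axis.
- tumbler_large: the largest of four plain stainless steel tumblers used as seed measures: a straight-sided open cup, 62 mm outside diameter, 82 mm tall, wall 2.5 mm, about 120 g, standing loose on the ledge on the robot's side of the board, its centre at least 75 mm from the board's edge and 90 mm from the next tumbler's centre. Origin: centre of its underside; z up along its axis.
- pad_1: one of four alike round cork pads in a row, 85 to 105 mm apart, 72 mm diameter, 3 mm thick, fixed on a fixed dark wooden board (110 x 420 x 18 mm, may lie turned): number 1, counted from the robot's left (+y) end. Origin: centre of its underside; upper face 3 mm higher, 21 mm above the ledge; z up, x across the board away from the robot, y along it.
- pad_2: one of four alike round cork pads in a row, 85 to 105 mm apart, 72 mm diameter, 3 mm thick, fixed on a fixed dark wooden board (110 x 420 x 18 mm, may lie turned): number 2, counted from the robot's left (+y) end. Origin: centre of its underside; upper face 3 mm higher, 21 mm above the ledge; z up, x across the board away from the robot, y along it.
- pad_3: one of four alike round cork pads in a row, 85 to 105 mm apart, 72 mm diameter, 3 mm thick, fixed on a fixed dark wooden board (110 x 420 x 18 mm, may lie turned): number 3, counted from the robot's left (+y) end. Origin: centre of its underside; upper face 3 mm higher, 21 mm above the ledge; z up, x across the board away from the robot, y along it.
- pad_4: one of four alike round cork pads in a row, 85 to 105 mm apart, 72 mm diameter, 3 mm thick, fixed on a fixed dark wooden board (110 x 420 x 18 mm, may lie turned): number 4, counted from the robot's left (+y) end. Origin: centre of its underside; upper face 3 mm higher, 21 mm above the ledge; z up, x across the board away from the robot, y along it.
- seed_bin: green plastic birdseed bin, round, 158 mm across and 180 mm tall with its clip-on lid and handle, about 2.2 kg, standing loose just past one end of the board: its left (+y) or its right (-y) end, which varies. It marks the end where the row starts. Origin: centre of its underside.
- mug: blue ceramic mug, 80 mm across and 92 mm tall, with one handle, standing loose past the other end of the board. Origin: centre of its underside.
Things that resemble listed ones, but are neither listed nor needed, are in the scene too. What is shaped like the tumbler_large but yellow is not meant.

How it is judged:
By the outcome, as a careful person would: the job done as asked, in the order asked, and still so for the second after the job is handed in, with the robot touching nothing.
It also fails if it takes over 99 s, if anything falls off the work surface, if the arm or the gripper's body presses on something with over 40 N, if the wrist force passes 120 N, or if a joint passes its speed limit or range.

## Working session

There is one attempt and no reset: what is moved stays moved. The work goes in short steps, each a Python script; the robot and the scene stay as the last script left them, time stands still between calls to the robot, and variables do not carry over. Pictures are saved under pics/ and viewed, at most 14 in all, crops included, and the job is handed in when it is done.

```bash
mkdir -p pics
python3 - <<'E'
from cell import r, optics
import cv2, numpy as np, pickle
print(r.current_t(), r.finger_overhang, r.current_ee_rot())
for n in ("scene","top"):
    d=optics.get_image(n); pickle.dump(d,open(n+".pkl","wb"))
    cv2.imwrite(f"pics/{n}0.png",d["pixels"][...,::-1])
    T=np.linalg.inv(d["camera_from_world"]); print(n,d["fx"],d["cx"],d["cy"],T.round(3).tolist())
E
```

```text
0.0 0.022 [ 9.78466527e-01  2.06404705e-01 -7.70610140e-05 -5.88704784e-04]
scene 508.16758145196536 281.8507419675794 209.84202281950417 [[-0.196, 0.798, -0.571, 1.289], [0.981, 0.166, -0.104, 0.147], [0.012, -0.58, -0.815, 1.111], [0.0, 0.0, 0.0, 1.0]]
top 495.002985267654 274.93261701343874 208.5816841762772 [[-0.0, -0.99, 0.14, 0.369], [-1.0, 0.002, 0.011, -0.002], [-0.011, -0.14, -0.99, 1.416], [0.0, 0.0, 0.0, 1.0]]
```

View pics/scene0.png

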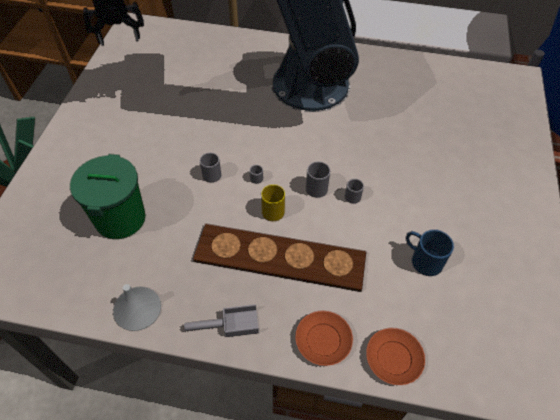

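View pics/top0.png

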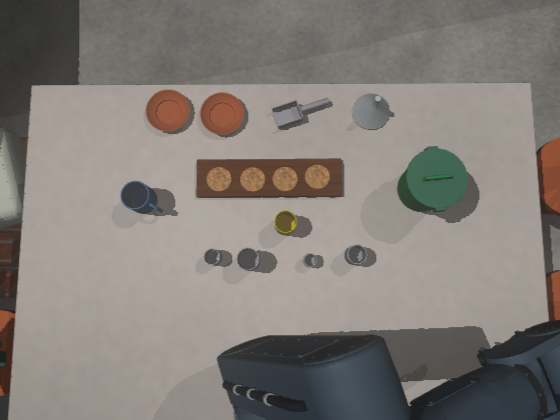

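The scene picture has the bin at left (108,198), the mug at right (430,252) and four pads at (226,245) to (338,263). In the top picture, where left is +y, the bin is at (437,180), so it stands at the -y end. That puts the largest on pad_4 (317,177) and the smallest on pad_1 (219,179).

Tumbler candidates in the top picture:
- Steel: (213,257), (248,259), (313,261) and (356,255).
- Yellow, (286,223): excluded.
- Funnel (371,111) and scoop (290,115): not cups.

Next I measure these with depth.

```bash
cat > h.py <<'E'
import numpy as np, cv2, pickle
from scipy.optimize import least_squares
from scipy.spatial.transform import Rotation as R
def cloud(d,T):
    z=d["depth"]; v,u=np.mgrid[:z.shape[0],:z.shape[1]]
    P=np.stack([(u-d["cx"])/d["fx"]*z,(v-d["cy"])/d["fy"]*z,z,np.ones_like(z)],-1)
    W=(P@T.T)[...,:3]; W[z<=0]=np.nan; return W
def circ(p):
    f=lambda s:np.hypot(p[:,0]-s[0],p[:,1]-s[1])-s[2]
    s=least_squares(f,[*p.mean(0)[:2],.03],loss="soft_l1",f_scale=.001); return s.x, np.abs(s.fun).mean()
def blobs(W,img,lo=.025,hi=.2,xmax=.9,xmin=.2):
    "standing objects: centre of rim points, height"
    m=((W[...,2]>lo)&(W[...,2]<hi)&(W[...,0]<xmax)&(W[...,0]>xmin)).astype(np.uint8)
    n,l,s,c=cv2.connectedComponentsWithStats(m)
    for i in range(1,n):
        if s[i,4]<40: continue
        p=W[l==i]; h=np.percentile(p[:,2],97); q=p[p[:,2]>h-.006]
        x,e=circ(q); print("blob px",c[i].round(0),"n",s[i,4],"h %.3f c %.4f %.4f dia %.4f err %.4f"%(h,x[0],x[1],2*x[2],e),img[l==i].mean(0).round(0))
def pads(W,img,zlo=.012,zhi=.03):
    hsv=cv2.cvtColor(img,cv2.COLOR_RGB2HSV)
    m=((W[...,2]>zlo)&(W[...,2]<zhi)&(hsv[...,2]>100)&(hsv[...,1]>70)).astype(np.uint8)
    m=cv2.morphologyEx(m,cv2.MORPH_OPEN,np.ones((3,3),np.uint8))
    n,l,s,c=cv2.connectedComponentsWithStats(m)
    for i in range(1,n):
        if s[i,4]<100: continue
        p=W[l==i]; (cx,cy),rad=cv2.minEnclosingCircle(p[:,:2].astype(np.float32))
        print("pad px",c[i].round(0),"n",s[i,4],"mean",p.mean(0).round(4),"enc",round(cx,4),round(cy,4),round(2*rad,4))
E
python3 - <<'E'
from h import *
for n in ("top","scene"):
    d=pickle.load(open(n+".pkl","rb")); W=cloud(d,np.linalg.inv(d["camera_from_world"]))
    print(n); blobs(W,d["pixels"]); pads(W,d["pixels"])
E
```

```text
top
blob px [371. 108.] n 546 h 0.108 c 0.8590 -0.2685 dia 0.0133 err 0.0017 [116. 119. 119.]
blob px [303. 107.] n 192 h 0.037 c 0.8497 -0.0295 dia 0.0686 err 0.0102 [123. 121. 124.]
blob px [433. 180.] n 3414 h 0.170 c 0.6275 -0.4029 dia 0.1068 err 0.0161 [63. 97. 77.]
blob px [138. 197.] n 566 h 0.093 c 0.5957 0.3953 dia 0.0756 err 0.0012 [68. 74. 83.]
blob px [285. 221.] n 153 h 0.085 c 0.5239 -0.0142 dia 0.0589 err 0.0006 [121. 111.  57.]
blob px [356. 254.] n 141 h 0.070 c 0.4357 -0.2086 dia 0.0508 err 0.0008 [98. 96. 97.]
blob px [211. 256.] n 87 h 0.056 c 0.4304 0.1885 dia 0.0432 err 0.0006 [120. 118. 119.]
blob px [246. 258.] n 128 h 0.083 c 0.4230 0.0870 dia 0.0589 err 0.0006 [111. 109. 110.]
blob px [310. 259.] n 45 h 0.043 c 0.4217 -0.0830 dia 0.0355 err 0.0006 [120. 117. 119.]
pad px [317. 176.] n 494 mean [ 0.6611 -0.1076  0.0197] enc 0.6613 -0.1084 0.0757
pad px [218. 179.] n 501 mean [0.6542 0.1751 0.0194] enc 0.6546 0.1752 0.0752
pad px [252. 179.] n 492 mean [0.6537 0.0782 0.0194] enc 0.6535 0.0788 0.0759
pad px [285. 179.] n 493 mean [ 0.6538 -0.0153  0.0197] enc 0
[... 672 characters left out ...]
957 0.3920 dia 0.0755 err 0.0014 [27. 37. 49.]
blob px [134. 303.] n 938 h 0.110 c 0.8597 -0.2718 dia 0.0128 err 0.0016 [113. 113. 113.]
blob px [220. 321.] n 431 h 0.036 c 0.8491 -0.0333 dia 0.0697 err 0.0128 [117. 113. 116.]
pad px [226. 245.] n 564 mean [ 0.6602 -0.109   0.0217] enc 0.6588 -0.1082 0.0755
pad px [262. 249.] n 577 mean [ 0.6536 -0.0165  0.0216] enc 0.651 -0.0176 0.0768
pad px [299. 255.] n 587 mean [0.6527 0.0768 0.0215] enc 0.6502 0.078 0.0766
pad px [338. 262.] n 600 mean [0.6532 0.1737 0.0215] enc 0.6522 0.1743 0.0767
pad px [324. 336.] n 911 mean [0.8441 0.1689 0.0188] enc 0.8489 0.1675 0.1302
pad px [396. 354.] n 990 mean [0.8536 0.3297 0.0186] enc 0.8581 0.3264 0.1315
```

Run:
```python
import cv2
a=cv2.imread("pics/top0.png")[205:285,190:380]
cv2.imwrite("pics/crop1.png",cv2.resize(a,None,fx=4,fy=4,interpolation=cv2.INTER_CUBIC))
```

```text
(no output)
```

View pics/crop1.png

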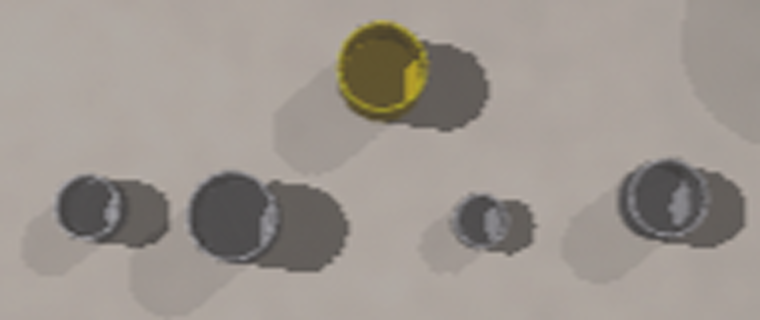

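The crop shows, from the left, steel second (90,207), large (233,216), small (480,222) and third (665,200), with the yellow cup at (383,70). The heights 56, 83, 43 and 70 mm agree with those identities. The two cameras differ by about 3.5 mm in y, so I'll refine with the wrist camera.

```bash
cat >> h.py <<'E'
from cell import r, optics
QS=[R.from_matrix(np.array(m).T).as_quat() for m in ([[0,1,0],[1,0,0],[0,0,-1]],[[0,-1,0],[-1,0,0],[0,0,-1]])]
def wrist():
    p=r.current_tool_pos(); M=R.from_quat(r.current_ee_rot()).as_matrix()
    d=optics.get_image("wrist"); T=np.eye(4); T[:3,:3]=M; T[:3,3]=p
    return d, cloud(d,T@d["mount"])
E
python3 - <<'E'
from h import *
for k,q in enumerate(QS):
    for p in ([.42,-.12,.36],[.42,.14,.36],[.65,.04,.36],[.43,.19,.03],[.43,-.21,.06],[.66,-.11,.09],[.66,.175,.05],[.66,-.11,.25]):
        j=r.inverse_kinematics(p,q); print(k,p,None if j is None else np.round(j,2))
E
```

```text
0 [0.42, -0.12, 0.36] [-0.38  0.04  1.77 -0.    1.33 -0.38]
0 [0.42, 0.14, 0.36] [ 0.22  0.05  1.76 -0.    1.33  0.22]
0 [0.65, 0.04, 0.36] [-0.01  0.47  1.22 -0.    1.46 -0.01]
0 [0.43, 0.19, 0.03] [ 0.32  0.58  1.99 -0.    0.56  0.32]
0 [0.43, -0.21, 0.06] [-0.55  0.53  1.97 -0.    0.64 -0.55]
0 [0.66, -0.11, 0.09] [-0.23  0.75  1.43 -0.    0.96 -0.23]
0 [0.66, 0.175, 0.05] [ 0.19  0.82  1.4  -0.    0.92  0.19]
0 [0.66, -0.11, 0.25] [-0.23  0.57  1.31 -0.    1.25 -0.23]
1 [0.42, -0.12, 0.36] [-0.38  0.04  1.77 -0.    1.33  2.76]
1 [0.42, 0.14, 0.36] None
1 [0.65, 0.04, 0.36] None
1 [0.43, 0.19, 0.03] [ 0.32  0.58  1.99 -0.    0.56 -2.82]
1 [0.43, -0.21, 0.06] [-0.55  0.53  1.97 -0.    0.64  2.59]
1 [0.66, -0.11, 0.09] None
1 [0.66, 0.175, 0.05] None
1 [0.66, -0.11, 0.25] None
```

Run:
```python
from h import *
Q=QS[0]
for i,p in enumerate(([.40,-.14,.34],[.40,.13,.34],[.63,.11,.34],[.63,-.05,.34])):
    r.move_to(p,Q); r.sleep(.3); d,W=wrist()
    print("VIEW",i,r.current_tool_pos().round(4) if hasattr(r.current_tool_pos(),'round') else r.current_tool_pos(), "fx",round(d["fx"]))
    if i==0: print(d["mount"].round(3).tolist())
    blobs(W,d["pixels"],hi=.12); pads(W,d["pixels"]); cv2.imwrite(f"pics/w{i}.png",d["pixels"][...,::-1])
print(r.current_t(),r.current_contact_force())
cv2.imwrite("pics/w.png",cv2.resize(np.vstack([np.hstack([cv2.imread(f"pics/w{i}.png") for i in g]) for g in((0,1),(2,3))]),(800,600)))
```

```text
VIEW 0 [ 0.4    -0.1403  0.3399] fx 358
[[0.0, -0.96, -0.281, 0.071], [1.0, 0.0, -0.001, -0.0], [0.001, -0.281, 0.96, -0.121], [0.0, 0.0, 0.0, 1.0]]
blob px [404.  45.] n 2715 h 0.083 c 0.5223 -0.0150 dia 0.0588 err 0.0007 [86. 71. 12.]
blob px [300. 116.] n 271 h 0.042 c 0.4202 -0.0834 dia 0.0349 err 0.0007 [123. 118. 124.]
blob px [310. 225.] n 1229 h 0.069 c 0.4344 -0.2084 dia 0.0508 err 0.0007 [73. 69. 73.]
blob px [473. 320.] n 274 h 0.089 c 0.5689 -0.5121 dia 0.3853 err 0.0002 [15. 48. 22.]
blob px [398. 353.] n 266 h 0.070 c 0.6642 -0.4138 dia 0.2183 err 0.0003 [ 6. 27. 11.]
pad px [504.  52.] n 3332 mean [ 0.6531 -0.0138  0.0214] enc 0.6541 -0.0139 0.0737
pad px [496. 135.] n 2773 mean [ 0.6594 -0.1065  0.0213] enc 0.6611 -0.1076 0.075
VIEW 1 [0.4002 0.1295 0.34  ] fx 358
blob px [310. 115.] n 451 h 0.056 c 0.4293 0.1886 dia 0.0428 err 0.0007 [111. 106. 111.]
blob px [300. 207.] n 1660 h 0.083 c 0.4218 0.0879 dia 0.0588 err 0.0007 [73. 70. 74.]
blob px [371. 278.] n 1670 h 0.083 c 0.5224 -0.0136 dia 0.0588 err 0.0006 [101.  80.  13.]
blob px [296. 319.] n 438 h 0.041 c 0.4203
[... 2046 characters left out ...]
22. 282.] n 886 h 0.069 c 0.4354 -0.2082 dia 0.0507 err 0.0007 [75. 71. 75.]
blob px [460. 307.] n 408 h 0.046 c 0.7879 -0.3907 dia 0.3314 err 0.0014 [160. 160. 162.]
blob px [278. 371.] n 875 h 0.062 c 0.6263 -0.4004 dia 0.1306 err 0.0006 [ 8. 35. 15.]
pad px [301.  84.] n 7009 mean [0.6529 0.0417 0.0213] enc 0.6544 0.0421 0.1862
pad px [482.  12.] n 1145 mean [0.853  0.1196 0.0184] enc 0.8487 0.1297 0.0982
pad px [339. 171.] n 689 mean [ 0.7028 -0.0604  0.0185] enc 0.7034 -0.0602 0.1125
pad px [304. 208.] n 2358 mean [ 0.6597 -0.1066  0.0214] enc 0.66 -0.1083 0.0744
pad px [341. 230.] n 110 mean [ 0.7082 -0.1377  0.0185] enc 0.7069 -0.1379 0.0397
5.675 [ 0.3503085  -0.73232491 -0.647483  ]
```

View pics/w.png

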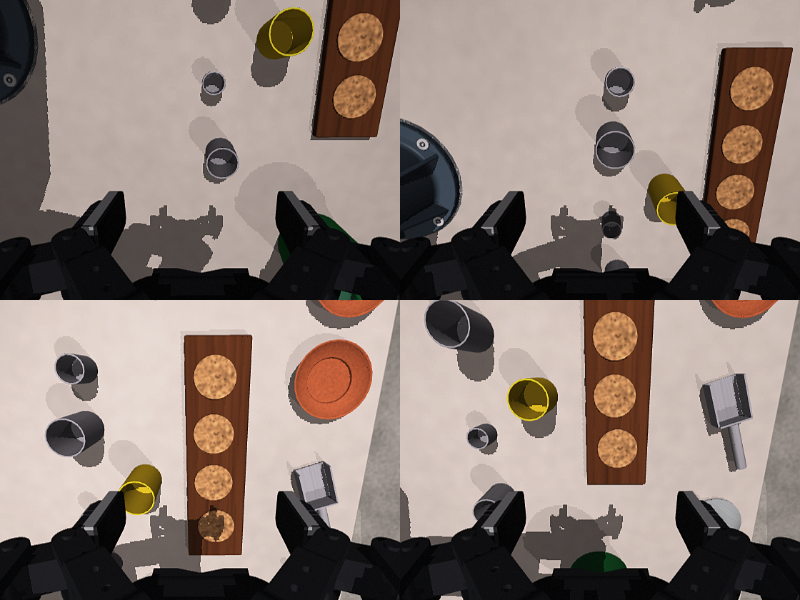

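The composite confirms the cups and pads, and the wrist estimates agree across views to about 1 mm. I'll do the large one first and check it.

```bash
cat >> h.py <<'E'
Q=QS[0]
CUP=dict(large=(.4225,.0875,.060),third=(.4350,-.2083,.048),second=(.4299,.1885,.036),small=(.4208,-.0828,.028))
PAD=dict(large=(.6602,-.1070),third=(.6536,-.0140),second=(.6528,.0790),small=(.6537,.1762))
def pick(n):
    x,y,z=CUP[n]; r.set_gripper(1.0,30)
    r.move_to([x,y,.20],Q); r.move_linear([x,y,z],vel=.15)
    r.set_gripper(0.0,30); print(n,"grip opening",round(r.current_opening(),3),"mm~",round(85*r.current_opening()),"F",r.current_finger_force())
    r.move_linear([x,y,.22],vel=.2)
def place(n,dx=0,dy=0):
    x,y=PAD[n]; x+=dx; y+=dy; z=CUP[n][2]+.0215
    print("held",round(r.current_opening(),3))
    r.move_to([x,y,.22],Q); r.move_linear([x,y,z+.02],vel=.2); r.move_linear([x,y,z],vel=.04)
    print("down force",np.round(r.current_contact_force(),1))
    r.set_gripper(1.0,30); r.move_linear([x,y,.24],vel=.2); print("t",r.current_t())
E
python3 - <<'E'
from h import *
pick("large"); place("large")
r.move_to([.60,-.14,.36],Q); r.sleep(.2); d,W=wrist(); blobs(W,d["pixels"],hi=.12); print(r.current_t())
cv2.imwrite("pics/a.png",d["pixels"][...,::-1])
E
```

```text
large grip opening 0.729 mm~ 62 F 30.924077332019806
held 0.724
down force [-3.8  0.1  6.6]
t 13.2417
blob px [206.  47.] n 1822 h 0.084 c 0.5234 -0.0150 dia 0.0588 err 0.0007 [105.  89.  17.]
blob px [498.  95.] n 1889 h 0.035 c 0.8472 -0.0267 dia 0.0710 err 0.0094 [123. 118. 124.]
blob px [133. 116.] n 495 h 0.042 c 0.4211 -0.0833 dia 0.0350 err 0.0007 [93. 89. 93.]
blob px [337. 140.] n 2731 h 0.104 c 0.6590 -0.1071 dia 0.0588 err 0.0007 [79. 76. 79.]
blob px [150. 219.] n 1515 h 0.069 c 0.4353 -0.2085 dia 0.0509 err 0.0007 [77. 74. 77.]
blob px [475. 259.] n 2884 h 0.110 c 0.8583 -0.2688 dia 0.0128 err 0.0016 [139. 139. 141.]
blob px [298. 326.] n 3449 h 0.118 c 0.6258 -0.4044 dia 0.1451 err 0.0004 [ 8. 32. 14.]
14.1
```

View pics/a.png

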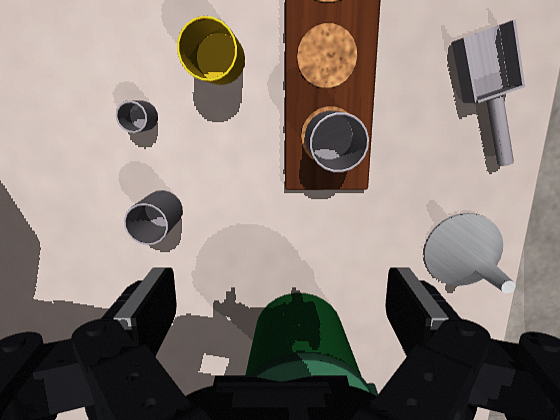

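The large tumbler (337,140) stands on pad_4. Its rim is 104 mm up and its centre is within 1 mm of the pad's, so I go on with the other three.

Run:
```python
from h import *
for n in ("third","second","small"): pick(n); place(n)
r.move_to([.60,-.03,.38],Q); r.sleep(.2); d,W=wrist(); blobs(W,d["pixels"],hi=.12,xmin=.6,xmax=.7)
r.move_to([.60,.16,.38],Q); r.sleep(.2); d,W=wrist(); blobs(W,d["pixels"],hi=.12,xmin=.6,xmax=.7); print(r.current_t())
cv2.imwrite("pics/b.png",d["pixels"][...,::-1])
r.move_to([.35,-.35,.35],Q); d=optics.get_image("top"); W=cloud(d,np.linalg.inv(d["camera_from_world"])); blobs(W,d["pixels"]);cv2.imwrite("pics/top1.png",d["pixels"][...,::-1])
```

```text
third grip opening 0.636 mm~ 54 F 30.41427718475461
held 0.636
down force [-4.  -0.2  6.9]
t 21.825
second grip opening 0.536 mm~ 46 F 29.820639230310917
held 0.539
down force [-2.2 -0.6  4.5]
t 29.9917
small grip opening 0.429 mm~ 36 F 29.38190129119903
held 0.43
down force [-1.8  0.5  3.1]
t 38.7167
blob px [327.  69.] n 1336 h 0.076 c 0.6516 0.0788 dia 0.0428 err 0.0007 [84. 81. 85.]
blob px [326. 153.] n 1703 h 0.090 c 0.6523 -0.0142 dia 0.0507 err 0.0007 [82. 78. 82.]
blob px [329. 227.] n 2581 h 0.104 c 0.6591 -0.1065 dia 0.0588 err 0.0007 [74. 71. 74.]
blob px [302. 367.] n 955 h 0.076 c 0.6251 -0.3971 dia 0.1263 err 0.0005 [13. 52. 22.]
blob px [323. 148.] n 731 h 0.062 c 0.6526 0.1760 dia 0.0350 err 0.0007 [95. 90. 94.]
blob px [320. 222.] n 1220 h 0.076 c 0.6516 0.0798 dia 0.0429 err 0.0007 [82. 78. 82.]
blob px [321. 321.] n 4372 h 0.103 c 0.6591 -0.1059 dia 0.0587 err 0.0006 [70. 67. 70.]
41.0
blob px [372. 108.] n 545 h 0.107 c 0.8594 -0.2686 dia 0.0126 err 0.0017 [117. 120. 120.]
blob px [301. 108.] n 210 h 0.036 c 0.8468 -0.0285 dia 0.0694 err 0.0089 [123. 121. 124.]
blob px [433. 180.] n 3408 h 0.169 c 0.6272 -0.4034 dia 0.1084 err 0.0161 [63. 98. 78.]
blob px [318. 173.] n 403 h 0.105 c 0.6597 -0.1069 dia 0.0591 err 0.0007 [82. 78. 78.]
blob px [284. 176.] n 265 h 0.090 c 0.6530 -0.0142 dia 0.0511 err 0.0008 [86. 82. 82.]
blob px [251. 177.] n 174 h 0.077 c 0.6524 0.0792 dia 0.0428 err 0.0006 [90. 85. 85.]
blob px [217. 177.] n 131 h 0.062 c 0.6530 0.1757 dia 0.0350 err 0.0007 [95. 90. 88.]
blob px [138. 197.] n 572 h 0.093 c 0.5959 0.3953 dia 0.0757 err 0.0012 [68. 75. 84.]
blob px [285. 221.] n 154 h 0.084 c 0.5237 -0.0144 dia 0.0587 err 0.0007 [122. 112.  59.]
```

View pics/b.png

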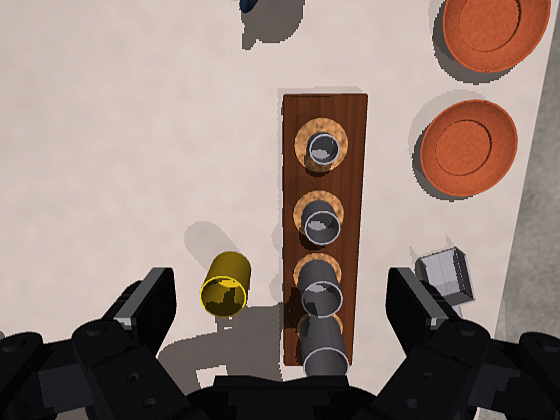

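View pics/top1.png

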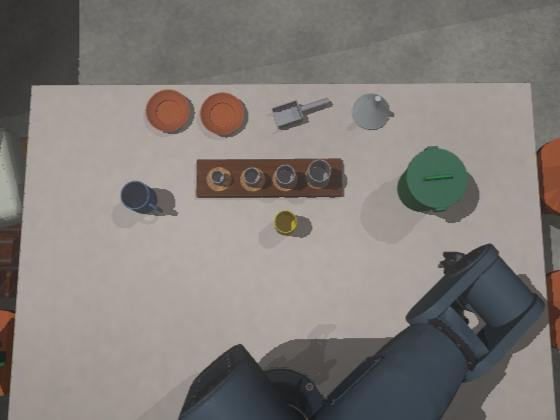

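All four stand upright at (217–318,173–177) in the top picture, each within 1.5 mm of its pad's centre and rising toward the bin. The bin and mug have not moved and the arm is clear.

```bash
python3 -c "
from cell import r
print(r.current_t(), r.hand_in())"
```

```text
the job is handed in; nothing more can be done
43.1 None
```

I handed the job in at 43 s: the four tumblers stand upright on the cork pads, largest nearest the green bin down to smallest at the far end, each within about 1.5 mm of its pad's centre by camera, and the bin and mug have not moved.

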